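Line up an eyepiece barrel with its telescope tube in a V-cradle and hold it down

TASK

Line up the two pieces of a small telescope for joining: lay the long tube level in the two V-saddles of the aligning cradle, pushed up against the end stop, and let go of it. Then lay the short eyepiece barrel in the remaining V-block, narrow nose pointing away from the tube and its plain end butted against the tube, and finish with the fingers holding the barrel pressed down, firmly but gently, so that it bears on both sloping faces of the V. Keep holding: the job ends with the barrel still being pressed down, and the things lying around the work stay where they are.

Things in the scene. Friction and masses are not known exactly. Their poses are not given: they have to be found in the camera images.
- cradle: Fixed aligning cradle: wooden board 86 x 250 x 12 mm with three steel 90 degree V-blocks in line, open upward, and an end stop. Origin: centre of the board's underside, on the mat; y runs along the V line towards the stop, z up. Blocks 37 mm wide (narrower than the parts: fingers pass beside them), tops at z = 48, feet 64 mm wide up to z = 20. Seated parts have their axis at x = 0, z = 62 mm.
- vee_front: The sloping half of the barrel's V-block on the cradle's -x side (nearer the robot); fixed to the cradle, same origin and axes as the cradle.
- vee_back: The sloping half of the barrel's V-block on the cradle's +x side (away from the robot); fixed to the cradle, same origin and axes as the cradle.
- tube_seat (a point): Fixed point on the cradle where the middle of the tube's axis lies when fully home: cradle x = 0, y = 30, z = 62 mm. The tube's two saddles, each 18 mm long, are centred at cradle y = 75 and -15 mm; the end stop, a plate 48 mm wide and 8 mm thick reaching up to z = 72 mm, has its face at y = 100 mm.
- barrel_seat (a point): Fixed point on the cradle where the barrel's origin lies when fully home: cradle x = 0, y = -65, z = 62 mm. The barrel's V-block reaches from cradle y = -83 to -49 mm and has a 6 mm slot across its middle.
- tube: Loose straight bare metal tube, 44 mm in diameter and 140 mm long, 0.24 kg, lying on the mat (it can roll). Origin: middle of its axis, 22 mm above what it lies on. Its y axis is the tube's axis; both ends are alike, either way round will do.
- barrel: Loose short bare metal eyepiece barrel, 0.11 kg, lying on the mat (can roll): body 44 mm in diameter and 50 mm long, with a narrower nose, 32 mm in diameter and 14 mm long, that holds the lens. Origin: on the axis, middle of the 50 mm body. Its y axis is the barrel's axis: plain end at y = +25 mm, body's other end at -25, nose tip at -39.
- nose (a point): Point on the barrel's axis at the tip of its nose (the lens end).
- masking_tape: Bystander: roll of masking tape (of the rolls about, the one nearest the robot), 68 mm across, 24 mm high, lying flat. Origin: centre of its underside.
- offcut_2: Bystander: pine offcut, a block 60 x 45 x 30 mm, lying on the bench. Origin: centre of its underside.
- marker_black: Bystander: felt marker 130 mm long, 14 mm thick, lying on the mat. Origin: under its middle; it lies along its y axis.
Not all that is in view belongs to the job. What is shaped like the barrel but green or orange is not meant.

How it is judged:
On the way, in this order (a step that is already met when the one before it is completed fails the run):
1. the tube rests level in its two saddles, let go of (z of tube in the frame of tube_seat between -0.003 and 0.0025 m and x of tube in the frame of tube_seat between -0.003 and 0.003 m and y of tube in the frame of tube_seat above -0.012 m and angle between the y axis of tube and the y axis of cradle, either way round below 0.04 rad and contact force between the fingers and tube below 0.1 N), for 0.2 s.
2. the barrel rests in its V-block behind the tube, nose outwards (z of barrel in the frame of barrel_seat between -0.003 and 0.0025 m and x of barrel in the frame of barrel_seat between -0.003 and 0.003 m and y of barrel in the frame of barrel_seat above -0.02 m and y of nose in the frame of barrel_seat below -0.034 m and angle between the y axis of barrel and the y axis of cradle, either way round below 0.05 rad), for 0.2 s.
At the end, for the whole second after the job is handed in: Tube and barrel seated in line (2.5 mm, 0.03 rad), tube released and within 4 mm of the stop, barrel nose outwards, gaps between stop, tube and barrel 5 mm in all; fingers still press the barrel with over 4 N and it bears with over 3 N on each slope, all at rest (z of tube in the frame of tube_seat between -0.003 and 0.002 m and x of tube in the frame of tube_seat between -0.0025 and 0.0025 m and y of tube in the frame of tube_seat above -0.004 m and angle between the y axis of each of tube, barrel and the y axis of cradle, either way round below 0.03 rad and contact force between the fingers and tube below 0.1 N and z of barrel in the frame of barrel_seat between -0.003 and 0.002 m and x of barrel in the frame of barrel_seat between -0.0025 and 0.0025 m and y of barrel in the frame of barrel_seat above -0.005 m and y of nose in the frame of barrel_seat below -0.036 m and linear speed of each of barrel, tube below 0.01 m/s and contact force between the fingers and barrel above 4 N and contact force between each of vee_front, vee_back and barrel above 3 N); the arm keeps its last pose, push and grip.
It fails at once if the barrel or the tube is forced into the V-blocks with more than 60 N (contact force between cradle and barrel above 60 N or contact force between cradle and tube above 60 N).
It fails at once if a bystander is shoved more than 2 cm (distance of any of masking_tape, offcut_2, marker_black from where it was at the start of the episode above 0.02 m).
It also fails if it takes over 61 s, if anything falls off the work surface, if the arm or the gripper's body presses on something with over 40 N, if the wrist force passes 120 N, or if a joint passes its speed limit or range.

ROBOT

A 6-joint arm with a two-finger parallel gripper is mounted at the origin on a cart in front of the work surface, level with it; the furniture and walls round the work are solid. World frame = base frame: x ahead of the robot, y to its left, z up, the work surface at z = 0. Lengths are in m, angles in rad, forces in N, time in s.
With the tool pointing down it reaches from about 0.35 to 0.85 m from the base axis. Payload 8.1 kg.
Tool frame: the origin (TCP) lies at the centre of the arm's flange, where the gripper is bolted on; the fingertips stand 186 mm ahead of it and the grasp point (between the pads) lies 167 mm ahead of it; z points along the fingers, y is the line along which they close (so a half turn about z gives the same grasp; the last joint's range is limited). The gripper opens to 93 mm and grips with 3 to 60 N. Pads are 15 mm wide; open, the fingers measure 128 mm over their backs; the gripper's body (75 mm by 188 mm) begins 65 mm behind the grasp point.
Start: joints at [1.161, 0.13, 1.488, -0, 1.523, -0.085], TCP at [0.191, 0.569, 0.405] pointing down, gripper open.
Joint ranges: [-2.96, 2.96], [-0.89, 2.26], [0.02, 2.5], [-1.34, 4.48], [0, 2.73], [-2.66, 2.66]. Speed limits (rad/s): [2.39, 2.39, 2.79, 3.14, 3.14, 3.14].

INTERFACE

Orientations are given as a rotation vector (axis times angle).
In Python, from plant import read_state, read_camera, camera_params, robot gives the robot as it stands.
- The arm moves only by the tool carry_out, never from a script. Its argument "targets" is a list of rows, each an object of numbers: "hand": the opening in per cent of the stroke, from 0 (shut) to 100 (fully open); "x", "y", "z": the shift along the tool's x, y, z in m; "ax", "ay", "az": the turn, a rotation vector about the tool's x, y, z in rad. In form: [{"hand": .., "x": .., "y": .., "z": .., "ax": .., "ay": .., "az": ..}, ...]. A call has 1 to 8 rows; each row is the pose to reach, as a shift and turn from the pose commanded when the call began, along the tool's axes at that moment; what a row does not reach only later rows make up. A row lasts 1/8 s, in which the tool goes at most 62.5 mm and 10.7 degrees, less where a joint would pass 70% of its speed; a pose out of reach is approached as far as the arm can. A call with a gripper value outside its range is refused whole. The fingers move at their own pace and stop on an object; "newtons" is the grip in N (left out, the last holds). Time passes only in rows, so rows that repeat a pose let the fingers close. It gives the time, the measured TCP pose, the force, the opening and the grip force at its end, in the units of the state.
- read_state(): the state, without advancing time (a new reading comes with each control period).
- read_camera(name): name is "scene" or "side" or "wrist"; returns (picture, depth): 420x560x3 uint8, blue, green, red; 420x560 float32, m along the optical axis (not along the pixel's ray), 0 where there is no reading.
- camera_params(name): a dict with "fx", "fy", "cx", "cy" (pixels), "position" and "rotation" of the camera in the world. Camera axes: x right, y up, looking along -z (the intrinsics and any distortion apply to the point x, -y, -z); pixel columns grow to the right and rows downward; lengths in m; the calibration is good to about 2 mm. A picture is of the moment at which its call begins: read the wrist's pose just before it. camera_params takes no time and is no camera call; for the wrist camera it gives the pose at the moment of the call.
- robot.close_job(): hands the job in; it is judged then, once.
The state is a dict: "t": time; "q": joint angles; "dq": joint speeds; "joint_torque": joint torques, N m; "tool_pos": TCP position; "orientation": TCP orientation; "force": force on the tool from outside, world axes, zero at the start; "wrist_torque": the same for the moment, N m; "opening": finger opening in m; "gripper_force": force on a finger pad.
Only numpy, scipy, OpenCV 4.12 (cv2) and the standard library are available. Lean on these libraries where they do the work, as an engineer would, in place of code of your own. Each camera call takes 0.05 s, during which the arm holds its last target. There are 200 camera calls.

## Working session

There is one attempt and no reset: what is moved stays moved. The work goes in short steps, Python scripts to look and compute and a tool call to move; the robot and the scene stay as the last step left them, time stands still between calls to the robot, and variables do not carry over. Pictures are saved under pics/ and viewed, at most 10 in all, crops included, and the job is handed in when it is done.

Besides the shell and the picture viewer there is one more tool, called after "Request:" in YAML: its name, and indented under it one key for each argument. carry_out: Moves the arm, as the interface text tells. Its arguments: {"type":"object","properties":{"targets":{"type":"array","items":{"type":"object","properties":{"hand":{"type":"number"},"x":{"type":"number"},"y":{"type":"number"},"z":{"type":"number"},"ax":{"type":"number"},"ay":{"type":"number"},"az":{"type":"number"}}}},"newtons":{"type":"number"}},"required":["targets"]}

```bash
ls; mkdir -p pics; cat > h.py <<'E'
import numpy as np, cv2, pickle
from plant import read_state, read_camera, camera_params, robot
def snap(name,tag):
    p=camera_params(name); im,d=read_camera(name)
    pickle.dump((p,im,d),open(f'{tag}.pkl','wb')); cv2.imwrite(f'pics/{tag}.png',im); return p,im,d
def load(tag): return pickle.load(open(f'{tag}.pkl','rb'))
def cloud(p,d):
    v,u=np.mgrid[0:d.shape[0],0:d.shape[1]]
    k=p.get('distortion',None)
    c=np.stack([(u-p['cx'])/p['fx']*d,-(v-p['cy'])/p['fy']*d,-d],-1)
    return c@np.array(p['rotation']).T+np.array(p['position'])
E
python3 - <<'E'
from h import *
for n in('scene','side'):
    p,im,d=snap(n,n+'0'); print(p)
s=read_state(); print(s)
a=cv2.imread('pics/scene0.png')
E
```

```text
pics
{'fx': 396.63382387145816, 'fy': 396.63382387145816, 'cx': 283.4361748024246, 'cy': 206.03913449162167, 'position': array([-0.14122479,  0.56275799,  0.55765431]), 'rotation': array([ 0.56113709, -1.23951721, -1.9927602 ])}
{'fx': 512.9035342200863, 'fy': 512.9035342200863, 'cx': 284.9498152314215, 'cy': 211.51113050015545, 'position': array([ 0.61790054, -1.46396962,  0.98633072]), 'rotation': array([1.00026163, 0.01690335, 0.01112444])}
{'t': 0.1, 'q': array([ 1.16058308e+00,  1.31087413e-01,  1.48917797e+00,  8.49240733e-07,
        1.52303495e+00, -8.54039248e-02]), 'dq': array([-1.06106111e-03, -1.00339605e-03, -1.28940458e-03,  1.80502591e-03,
       -6.14374876e-05, -2.13564944e-04]), 'joint_torque': array([ 7.76206634e-04, -5.61346507e+01, -4.93091011e+01,  7.70457624e-02,
        2.91934214e-02, -3.68363806e-05]), 'tool_pos': array([0.19137186, 0.56843588, 0.40378687]), 'orientation': array([-5.07901459e-01, -3.09983822e+00,  2.59979529e-03]), 'force': array([0.0895677 , 0.3327676 , 0.21331021]), 'wrist_torque': array([ 0.01539967, -0.03087116,  0.01938098]), 'gripper_force': 0.0, 'opening': 0.0932145186068643}
```

Rotation is a rotation vector.

```bash
sed -i "s/np.array(p\['rotation'\]).T/cv2.Rodrigues(np.array(p['rotation']))[0].T/" h.py; python3 - <<'E'
from h import *
for n in('scene0','side0'):
    p,im,d=load(n); P=cloud(p,d)
    cv2.imwrite('pics/x'+n+'.png',cv2.resize(im,(800,600)))
    print(p.keys(),P[300,280],P[200,280])
E
```

```text
dict_keys(['fx', 'fy', 'cx', 'cy', 'position', 'rotation']) [ 0.37217086  0.12646191 -0.00251432] [ 0.75147851 -0.19433769 -0.00170596]
dict_keys(['fx', 'fy', 'cx', 'cy', 'position', 'rotation']) [ 5.76541904e-01 -3.86279421e-01 -5.41505609e-04] [0.56303856 0.14938145 0.00142222]
```

View pics/scene0.png

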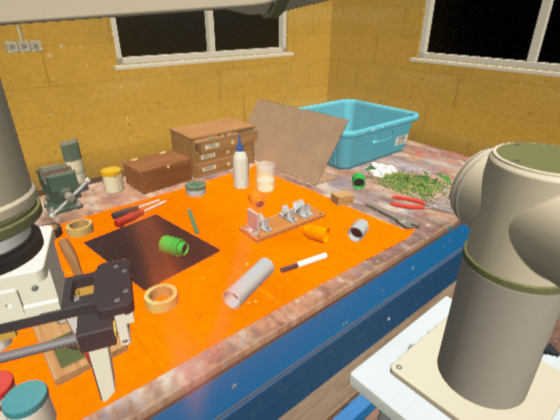

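View pics/side0.png

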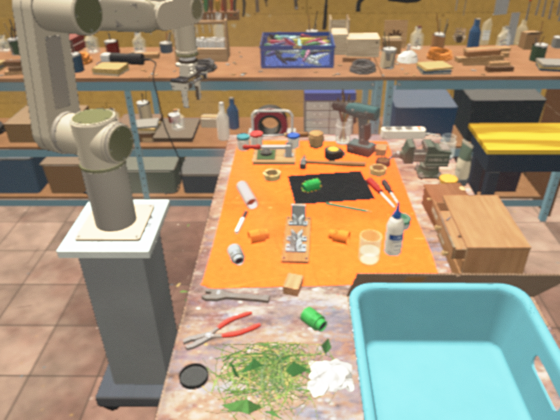

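The scene view shows the bare metal tube at about (250,281) and the cradle at (283,220), with the stop to the left at (255,218). The marker is at (304,262), the offcut at (342,197) and the tape at (162,298). There are several barrel-shaped things: silver (358,229), orange (317,233) and (257,201), green (174,246) and (358,181). Only the silver one is bare metal, so it is the barrel. I'll confirm that in a crop.

```bash
python3 - <<'E'
from h import *
p,im,d=load('scene0');P=cloud(p,d)
a=cv2.resize(im[185:310,215:385],(800,588),interpolation=cv2.INTER_CUBIC);cv2.imwrite('pics/crop1.png',a)
for n,u,v in[('tubeNear',234,298),('tubemid',250,281),('tubefar',268,265),('barrel',358,229),('stop',254,217),('crR',318,210),('tape',162,290),('marker',304,262),('markerL',284,268),('markerR',325,255),('offcut',342,197)]: print(n,P[v,u].round(3))
# obstacles: height of things
hsv=cv2.cvtColor(im,cv2.COLOR_BGR2HSV)
for n,(r0,r1,c0,c1) in dict(tube=(255,310,220,280),barrel=(215,243,345,372)).items():
    Q=P[r0:r1,c0:c1].reshape(-1,3);H=hsv[r0:r1,c0:c1].reshape(-1,3)
    m=(Q[:,2]>.008)&(Q[:,2]<.06)&(H[:,1]<120)
    Q=Q[m];c=Q[:,:2].mean(0);w,V=np.linalg.eigh(np.cov((Q[:,:2]-c).T));t=(Q[:,:2]-c)@V
    print(n,len(Q),c,V[:,1],t.min(0),t.max(0),Q[:,2].max())
E
```

```text
tubeNear [0.433 0.203 0.005]
tubemid [0.425 0.166 0.036]
tubefar [0.444 0.102 0.039]
barrel [ 0.418 -0.182  0.04 ]
stop [0.615 0.012 0.061]
crR [ 0.603 -0.22   0.011]
tape [0.545 0.313 0.015]
marker [0.428 0.004 0.012]
markerL [0.44  0.056 0.012]
markerR [ 0.417 -0.057  0.012]
offcut [ 0.595 -0.317  0.029]
tube 1001 [0.42884938 0.16304735] [-0.29716955  0.95482473] [-0.02625319 -0.07924074] [0.01713221 0.06142778] 0.04534653285416668
barrel 216 [ 0.42942733 -0.19964485] [0.01536276 0.99988199] [-0.02964155 -0.04301422] [0.02501087 0.02876895] 0.044301123583721624
```

View pics/crop1.png

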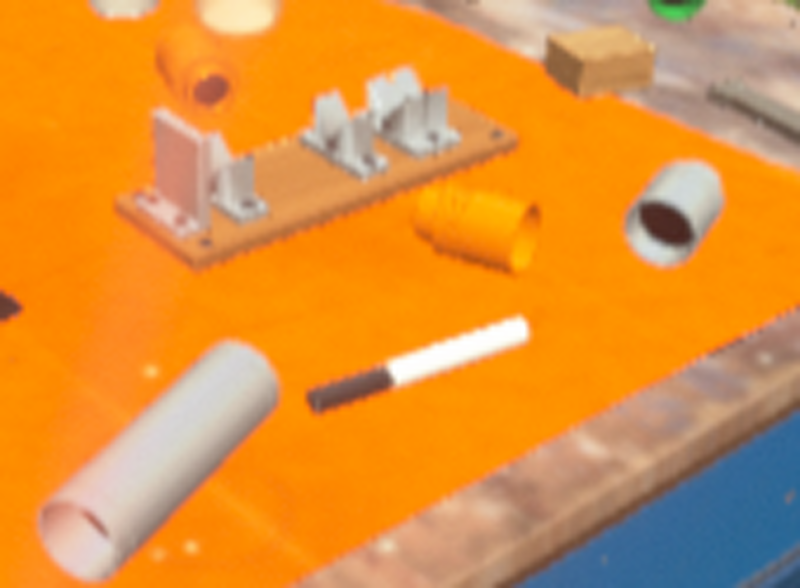

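The crop confirms the silver piece at scene (358,229): bare metal, open plain end facing the camera (+y) and nose pointing away. The orange one next to it is a decoy. Next I'll take a wrist view.

```bash
cat >> h.py <<'E'
def go(pos,yawdeg,tool=0.167):
    """row delta to put grasp point at pos, tool straight down, tool-y at yawdeg"""
    s=read_state();R=cv2.Rodrigues(s['orientation'])[0]
    a=np.radians(yawdeg);y=np.array([np.cos(a),np.sin(a),0]);z=np.array([0,0,-1.]);G=np.c_[np.cross(y,z),y,z]
    t=np.array(pos)+[0,0,tool]
    print('t',s['t'],'shift',(R.T@(t-s['tool_pos'])).round(4),'turn',cv2.Rodrigues(R.T@G)[0].ravel().round(3),'tcp',s['tool_pos'].round(4),'yaw',np.degrees(np.arctan2(R[1,1],R[0,1])).round(1),'F',s['force'].round(1),'op',round(s['opening'],4))
E
python3 - <<'E'
from h import *
p=camera_params('wrist'); s=read_state();R=cv2.Rodrigues(s['orientation'])[0]
print(p, 'cam in tool',R.T@(p['position']-s['tool_pos']),'\n',(R.T@cv2.Rodrigues(p['rotation'])[0]).round(2))
go((.47,.06,.24),10)
E
```

```text
{'fx': 320.7085273486314, 'fy': 320.7085273486314, 'cx': 281.01076596736306, 'cy': 210.53032499224915, 'position': array([0.12343558, 0.59007216, 0.38385108]), 'rotation': array([-0.2274881 , -0.16369986,  1.23777017])} cam in tool [ 0.07128582 -0.0011415   0.01994821] 
 [[-0.    0.97  0.26]
 [ 1.    0.   -0.  ]
 [-0.    0.26 -0.97]]
t 0.1 shift [-0.4263 -0.3929 -0.0026] turn [-2.000e-03  1.000e-03  1.071e+00] tcp [0.1914 0.5684 0.4038] yaw 71.4 F [0.1 0.3 0.2] op 0.0932
```

```bash
python3 -c "
from h import *
go((.47,.0,.26),10)"
```

```text
t 0.1 shift [-0.4455 -0.4498 -0.0225] turn [-2.000e-03  1.000e-03  1.071e+00] tcp [0.1914 0.5684 0.4038] yaw 71.4 F [0.1 0.3 0.2] op 0.0932
```

Request:
carry_out:
  targets:
    - {"x":-0.03,"y":-0.03,"z":-0.02,"az":0.1}
    - {"x":-0.07,"y":-0.07,"z":-0.02,"az":0.25}
    - {"x":-0.11,"y":-0.11,"z":-0.02,"az":0.4}
    - {"x":-0.15,"y":-0.15,"z":-0.02,"az":0.55}
    - {"x":-0.19,"y":-0.19,"z":-0.02,"az":0.7}
    - {"x":-0.23,"y":-0.23,"z":-0.02,"az":0.85}
    - {"x":-0.27,"y":-0.27,"z":-0.02,"az":1.0}
    - {"x":-0.31,"y":-0.31,"z":-0.02,"az":1.07}

```text
schema error: expected keys hand, x, y, z, ax, ay, az
```

```bash
python3 -c "
from h import *
go((.47,.0,.26),10)"
```

```text
t 0.1 shift [-0.4455 -0.4498 -0.0225] turn [-2.000e-03  1.000e-03  1.071e+00] tcp [0.1914 0.5684 0.4038] yaw 71.4 F [0.1 0.3 0.2] op 0.0932
```

All keys are required in every row.

Request:
carry_out:
  targets:
    - {"hand":100,"x":-0.03,"y":-0.03,"z":-0.02,"ax":0,"ay":0,"az":0.1}
    - {"hand":100,"x":-0.07,"y":-0.07,"z":-0.02,"ax":0,"ay":0,"az":0.25}
    - {"hand":100,"x":-0.11,"y":-0.11,"z":-0.02,"ax":0,"ay":0,"az":0.4}
    - {"hand":100,"x":-0.15,"y":-0.15,"z":-0.02,"ax":0,"ay":0,"az":0.55}
    - {"hand":100,"x":-0.19,"y":-0.19,"z":-0.02,"ax":0,"ay":0,"az":0.7}
    - {"hand":100,"x":-0.23,"y":-0.23,"z":-0.02,"ax":0,"ay":0,"az":0.85}
    - {"hand":100,"x":-0.27,"y":-0.27,"z":-0.02,"ax":0,"ay":0,"az":1.0}
    - {"hand":100,"x":-0.31,"y":-0.31,"z":-0.02,"ax":0,"ay":0,"az":1.07}

```text
t: 1.1
tool_pos: [0.3866, 0.1742, 0.4245]
orientation: [2.022, 2.405, 0.0]
force: [0.5, -1.1, -0.2]
opening: 0.0928
gripper_force: 0.0
```

```bash
python3 -c "
from h import *
go((.47,.0,.26),10)"
```

```text
t 1.1 shift [-0.1859  0.0522 -0.0025] turn [ 0.    -0.    -0.002] tcp [0.3866 0.1742 0.4245] yaw 9.9 F [ 0.5 -1.1 -0.2] op 0.0928
```

Request:
carry_out:
  targets:
    - {"hand":100,"x":-0.05,"y":0.013,"z":0,"ax":0,"ay":0,"az":0}
    - {"hand":100,"x":-0.1,"y":0.026,"z":0,"ax":0,"ay":0,"az":0}
    - {"hand":100,"x":-0.15,"y":0.04,"z":0,"ax":0,"ay":0,"az":0}
    - {"hand":100,"x":-0.186,"y":0.052,"z":0,"ax":0,"ay":0,"az":0}
    - {"hand":100,"x":-0.186,"y":0.052,"z":0,"ax":0,"ay":0,"az":0}
    - {"hand":100,"x":-0.186,"y":0.052,"z":0,"ax":0,"ay":0,"az":0}

```text
t: 1.85
tool_pos: [0.4698, 0.0022, 0.4243]
orientation: [-2.017, -2.407, 0.001]
force: [-1.1, -0.1, 0.4]
opening: 0.0935
gripper_force: 0.0
```

```bash
python3 -c "
from h import *
p,im,d=snap('wrist','w1')
cv2.imwrite('pics/w1x.png',cv2.resize(im,(800,600),interpolation=cv2.INTER_CUBIC))
go((.47,.0,.26),10)"
```

```text
t 1.9 shift [-0.0026 -0.0002 -0.0025] turn [-0.001 -0.001  0.002] tcp [0.4697 0.0026 0.4245] yaw 10.1 F [-0.1  0.6 -0.7] op 0.093
```

View pics/w1x.png

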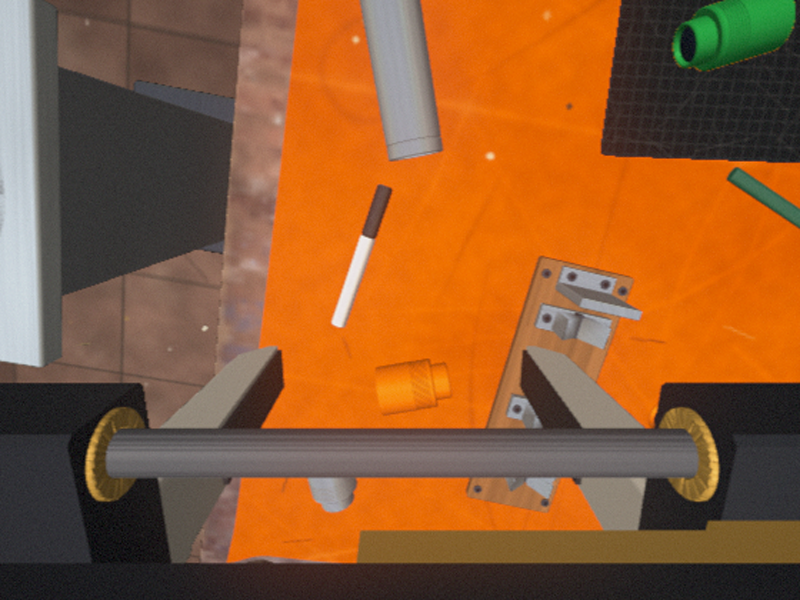

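The wrist view, in 800x600 pixels, shows the cradle board with corners at about (541,257), (634,278), (468,494) and (549,511). The tube's lower end is at (415,150). The silver barrel is partly hidden behind the gripper bar at (333,490), with its nose end downwards (-y).

```bash
cat >> h.py <<'E'
def ray(p,u,v,z):
    R=cv2.Rodrigues(np.array(p['rotation']))[0];r=R@np.array([(u-p['cx'])/p['fx'],-(v-p['cy'])/p['fy'],-1.]);o=np.array(p['position'])
    return o+r*(z-o[2])/r[2]
def cyl(Q,r=.022):
    """fit level cylinder of radius r lying on mat: axis point, angle; Q points on its upper surface"""
    from scipy.optimize import least_squares
    c=Q.mean(0)
    w,V=np.linalg.eigh(np.cov(Q[:,:2].T));a0=np.arctan2(V[1,1],V[0,1])
    def f(x):
        n=np.array([-np.sin(x[0]),np.cos(x[0])]);e=(Q[:,:2]-c[:2])@n-x[1];return np.hypot(e,Q[:,2]-x[2])-r
    best=None
    for a in(a0,a0+np.pi/2):
        s=least_squares(f,[a,0,.022],loss='soft_l1',f_scale=.002)
        if best is None or s.cost<best.cost:best=s
    x=best.x;d=np.array([np.cos(x[0]),np.sin(x[0])]);n=np.array([-d[1],d[0]])
    t=(Q[:,:2]-c[:2])@d
    lo,hi=np.percentile(t,[1,99])
    print('ang',np.degrees(x[0])%180,'axis z',x[2],'rms',np.sqrt(np.mean(best.fun**2)),'ends',c[:2]+n*x[1]+d*lo,c[:2]+n*x[1]+d*hi,'len',hi-lo,'mid',c[:2]+n*x[1]+d*(lo+hi)/2)
E
python3 - <<'E'
from h import *
p,im,d=load('w1');P=cloud(p,d)
print('mat z',np.median(P[60:140,350:400,2]))
c=[ray(p,u*.7,v*.7,.012)[:2] for u,v in[(541,257),(634,278),(549,511),(468,494)]]
print('corners',np.round(c,4),'sides',[np.linalg.norm(c[i]-c[i-1]).round(4) for i in range(4)],'ctr',np.mean(c,0))
for q in[(c[0]-c[3]),(c[1]-c[2]),]:print('ang',np.degrees(np.arctan2(q[1],q[0])))
q=c[1]-c[0];print('x ang',np.degrees(np.arctan2(q[1],q[0])));q=c[2]-c[3];print('x ang',np.degrees(np.arctan2(q[1],q[0])))
hs=lambda im:cv2.cvtColor(im,cv2.COLOR_BGR2HSV)[:,:,1]
def sel(P,im,x0,x1,y0,y1):
    m=(P[...,0]>x0)&(P[...,0]<x1)&(P[...,1]>y0)&(P[...,1]<y1)&(P[...,2]>.012)&(P[...,2]<.055)&(hs(im)<110);return P[m]
print('wrist tube');cyl(sel(P,im,.36,.5,.06,.3))
b=sel(P,im,.36,.48,-.3,-.12);print(len(b))
for n in('scene0','side0'):
    p,im,d=load(n);P=cloud(p,d);print(n,'mat z',np.median(P[(abs(P[...,0]-.5)<.03)&(abs(P[...,1]-.1)<.03)][:,2]))
    for box in((.36,.5,.06,.26),(.36,.48,-.3,-.12)): cyl(sel(P,im,*box))
E
```

```text
mat z -0.00012861038387121382
corners [[ 0.5877  0.0284]
 [ 0.6725  0.0245]
 [ 0.6606 -0.2216]
 [ 0.5759 -0.2162]] sides [np.float64(0.2448), np.float64(0.0849), np.float64(0.2464), np.float64(0.0849)] ctr [ 0.62416485 -0.0962163 ]
ang 87.23382139310108
ang 87.24228760217528
x ang -2.599203334151477
x ang -3.6284016528525647
wrist tube
ang 110.35358381856531 axis z 0.022097033567509215 rms 0.0008416271399450726 ends [0.42882418 0.1907335 ] [0.46546924 0.09195305] len 0.10535860718562284 mid [0.44714671 0.14134328]
601
scene0 mat z -0.0013765705067593226
ang 110.574369025127 axis z 0.021124518372436268 rms 0.0011979291618236096 ends [0.41529937 0.22195187] [0.46367643 0.09307175] len 0.13766053844528167 mid [0.4394879  0.15751181]
ang 112.72579976207369 axis z 0.020479354636793387 rms 0.0034918133169207274 ends [ 0.44727695 -0.23494768] [ 0.42316651 -0.17738265] len 0.06241031050419256 mid [ 0.43522173 -0.20616516]
side0 mat z 0.0003095987413622159
ang 109.88147331778546 axis z 0.0220135762160193 rms 0.0031959296114377057 ends [0.46311307 0.08824505] [0.41582181 0.2190178 ] len 0.13906104151181897 mid [0.43946744 0.15363142]
ang 130.22572267570322 axis z 0.021360367393584503 rms 0.005738477188395876 ends [ 0.46098699 -0.23352286] [ 0.41807334 -0.18278763] len 0.06645030800646466 mid [ 0.43953016 -0.20815525]
```

```bash
python3 -c "
from h import *
go((.441,.1576,.1),20.4)"
```

```text
t 1.9 shift [ 0.1575 -0.001   0.1575] turn [-0.001 -0.001 -0.18 ] tcp [0.4697 0.0026 0.4245] yaw 10.1 F [-0.1  0.6 -0.7] op 0.093
```

Request:
carry_out:
  targets:
    - {"hand":100,"x":0.03,"y":0,"z":0.03,"ax":0,"ay":0,"az":-0.05}
    - {"hand":100,"x":0.07,"y":-0.001,"z":0.07,"ax":0,"ay":0,"az":-0.1}
    - {"hand":100,"x":0.11,"y":-0.001,"z":0.11,"ax":0,"ay":0,"az":-0.15}
    - {"hand":100,"x":0.145,"y":-0.001,"z":0.145,"ax":0,"ay":0,"az":-0.18}
    - {"hand":100,"x":0.1575,"y":-0.001,"z":0.1575,"ax":0,"ay":0,"az":-0.18}
    - {"hand":100,"x":0.1575,"y":-0.001,"z":0.1575,"ax":0,"ay":0,"az":-0.18}

```text
t: 2.65
tool_pos: [0.4409, 0.1576, 0.267]
orientation: [-1.79, -2.581, 0.002]
force: [-1.0, 0.2, 0.5]
opening: 0.0931
gripper_force: 0.0
```

```bash
python3 -c "
from h import *
go((.441,.1576,.022),20.4)"
```

```text
t 2.65 shift [-0.0001  0.0002  0.078 ] turn [-0.001  0.     0.002] tcp [0.4409 0.1576 0.267 ] yaw 20.5 F [-1.   0.2  0.5] op 0.0931
```

Request:
carry_out:
  newtons: 25
  targets:
    - {"hand":100,"x":0,"y":0,"z":0.03,"ax":0,"ay":0,"az":0}
    - {"hand":100,"x":0,"y":0,"z":0.06,"ax":0,"ay":0,"az":0}
    - {"hand":100,"x":0,"y":0,"z":0.077,"ax":0,"ay":0,"az":0}
    - {"hand":100,"x":0,"y":0,"z":0.077,"ax":0,"ay":0,"az":0}
    - {"hand":35,"x":0,"y":0,"z":0.077,"ax":0,"ay":0,"az":0}
    - {"hand":35,"x":0,"y":0,"z":0.077,"ax":0,"ay":0,"az":0}
    - {"hand":35,"x":0,"y":0,"z":0.077,"ax":0,"ay":0,"az":0}
    - {"hand":35,"x":0,"y":0,"z":0.077,"ax":0,"ay":0,"az":0}

```text
t: 3.65
tool_pos: [0.4417, 0.1569, 0.1906]
orientation: [1.793, 2.579, 0.001]
force: [-0.5, -0.2, -0.6]
opening: 0.0576
gripper_force: 0.0
```

Request:
carry_out:
  targets:
    - {"hand":35,"x":0,"y":0,"z":0,"ax":0,"ay":0,"az":0}
    - {"hand":35,"x":0,"y":0,"z":0,"ax":0,"ay":0,"az":0}
    - {"hand":35,"x":0,"y":0,"z":-0.03,"ax":0,"ay":0,"az":0}
    - {"hand":35,"x":0,"y":0,"z":-0.08,"ax":0,"ay":0,"az":0}
    - {"hand":35,"x":0,"y":0,"z":-0.13,"ax":0,"ay":0,"az":0}
    - {"hand":35,"x":0,"y":0,"z":-0.16,"ax":0,"ay":0,"az":0}
    - {"hand":35,"x":0,"y":0,"z":-0.16,"ax":0,"ay":0,"az":0}

```text
t: 4.53
tool_pos: [0.4423, 0.157, 0.3525]
orientation: [1.791, 2.577, 0.006]
force: [0.6, -0.2, -3.0]
opening: 0.0434
gripper_force: 25.0
```

```bash
python3 -c "
from h import *
c=np.array([.6242,-.0962]);a=np.radians(87.2);Y=np.array([np.cos(a),np.sin(a)]);
q=c+Y*.03;print(q)
go((*(c+Y*.0),.18),-2.8)"
```

```text
[ 0.62566549 -0.06623582]
t 4.525 shift [-0.3007  0.0822  0.0061] turn [ 0.005 -0.     0.405] tcp [0.4423 0.157  0.3525] yaw 20.4 F [ 0.6 -0.2 -3. ] op 0.0434
```

Request:
carry_out:
  targets:
    - {"hand":35,"x":-0.03,"y":0.008,"z":0,"ax":0,"ay":0,"az":0.05}
    - {"hand":35,"x":-0.07,"y":0.02,"z":0,"ax":0,"ay":0,"az":0.13}
    - {"hand":35,"x":-0.12,"y":0.035,"z":0,"ax":0,"ay":0,"az":0.22}
    - {"hand":35,"x":-0.17,"y":0.05,"z":0.002,"ax":0,"ay":0,"az":0.3}
    - {"hand":35,"x":-0.22,"y":0.065,"z":0.004,"ax":0,"ay":0,"az":0.38}
    - {"hand":35,"x":-0.265,"y":0.078,"z":0.006,"ax":0.003,"ay":0,"az":0.405}
    - {"hand":35,"x":-0.28,"y":0.0822,"z":0.006,"ax":0.005,"ay":0,"az":0.405}
    - {"hand":35,"x":-0.28,"y":0.0822,"z":0.006,"ax":0.005,"ay":0,"az":0.405}

```text
t: 5.52
tool_pos: [0.6158, -0.0774, 0.3417]
orientation: [-2.272, -2.161, 0.009]
force: [-0.8, -0.3, -2.2]
opening: 0.0435
gripper_force: 25.0
```

```bash
python3 -c "
from h import *
c=np.array([.6242,-.0962]);a=np.radians(87.2);Y=np.array([np.cos(a),np.sin(a)]);
go((*(c+Y*.02),.15),-2.8)
p,im,d=snap('wrist','w2')
cv2.imwrite('pics/w2x.png',cv2.resize(im,(800,600),interpolation=cv2.INTER_CUBIC))"
```

```text
t 5.525 shift [0.0016 0.0095 0.0246] turn [-0.009  0.    -0.001] tcp [ 0.6158 -0.0774  0.3417] yaw -2.9 F [-0.8 -0.3 -2.2] op 0.0435
```

View pics/w2x.png

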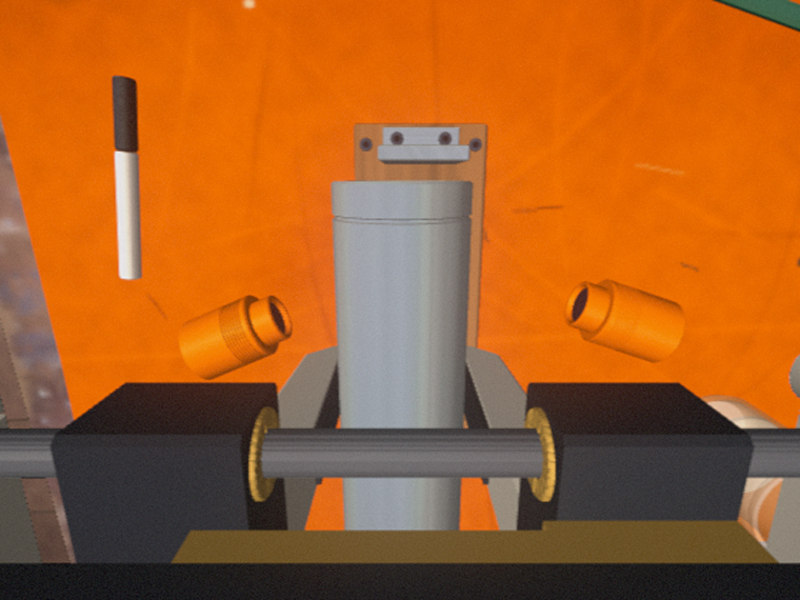

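The picture shows the tube gripped in line, with its end at x≈402, row 183. The stop plate top is at x 378–469, rows 145–162, so the cradle axis lies some 20 px to the right. I'll refine that from the stop, the board edges and the tube's depth.

```bash
python3 - <<'E'
from h import *
p,im,d=load('w2');P=cloud(p,d);k=.7
a=np.radians(87.2);Y=np.array([np.cos(a),np.sin(a)]);X=np.array([Y[1],-Y[0]]);c=np.array([.6242,-.0962])
cr=lambda q:((q[:2]-c)@X,(q[:2]-c)@Y)
for n,u,v,z in[('stopL',378,150,.072),('stopR',469,150,.072),('boardTL',355,125,.012),('boardTR',488,125,.012),('boardR2',481,330,.012)]:
    print(n,np.round(cr(ray(p,u*k,v*k,z)),4))
# stop top via depth
m=(P[...,2]>.066)&(P[...,2]<.078);m[:95]|=False
Q=np.array([cr(q) for q in P[m]]);Q=Q[(abs(Q[:,0])<.04)&(Q[:,1]>.06)];print('stop top',len(Q),np.percentile(Q,[2,98],0))
# tube top
v0,u0=np.mgrid[0:420,0:560]
m=(P[...,2]>.16)&(P[...,2]<.22)&(v0<265)&(u0>225)&(u0<340)
Q=P[m];q=np.array([cr(t) for t in Q]);z=Q[:,2]
for lo in np.arange(.02,.1,.01):
    s=(q[:,1]>lo)&(q[:,1]<lo+.01)
    if s.sum()>20:print(round(lo,3),s.sum(),'ztop',np.percentile(z[s],95).round(4),'xmid',np.mean(np.percentile(q[s,0],[1,99])).round(4))
s=read_state();print('grasp pt',cr(s['tool_pos']))
e=q[:,1];print('tube end y',np.percentile(e,99.5))
E
```

```text
stopL [-0.0233  0.1032]
stopR [0.0238 0.1031]
boardTL [-0.0411  0.1218]
boardTR [0.0433 0.1216]
boardR2 [ 0.0447 -0.0152]
stop top 704 [[-0.02232271  0.09817175]
 [ 0.02351223  0.10530034]]
0.02 643 ztop 0.1888 xmid -0.0099
0.03 1817 ztop 0.1956 xmid -0.0104
0.04 2019 ztop 0.1957 xmid -0.0103
0.05 2152 ztop 0.1957 xmid -0.0103
0.06 2263 ztop 0.1958 xmid -0.0103
0.07 2399 ztop 0.1958 xmid -0.0103
0.08 2108 ztop 0.1958 xmid -0.0104
grasp pt (np.float64(-0.009614002872622108), np.float64(0.01926065818440256))
tube end y 0.08805157135932581
```

Request:
carry_out:
  targets:
    - {"hand":35,"x":0.003,"y":0.005,"z":0.0,"ax":-0.005,"ay":0,"az":0}
    - {"hand":35,"x":0.005,"y":0.0095,"z":0.0,"ax":-0.009,"ay":0,"az":0}
    - {"hand":35,"x":0.005,"y":0.0095,"z":0.03,"ax":-0.009,"ay":0,"az":0}
    - {"hand":35,"x":0.005,"y":0.0095,"z":0.06,"ax":-0.009,"ay":0,"az":0}
    - {"hand":35,"x":0.005,"y":0.0095,"z":0.085,"ax":-0.009,"ay":0,"az":0}
    - {"hand":35,"x":0.005,"y":0.0095,"z":0.1,"ax":-0.009,"ay":0,"az":0}
    - {"hand":35,"x":0.005,"y":0.0095,"z":0.1065,"ax":-0.009,"ay":0,"az":0}
    - {"hand":35,"x":0.005,"y":0.0095,"z":0.1065,"ax":-0.009,"ay":0,"az":0}

```text
t: 6.58
tool_pos: [0.6255, -0.0724, 0.238]
orientation: [2.272, 2.164, 0.004]
force: [0.6, -0.4, -2.9]
opening: 0.0435
gripper_force: 25.0
```

```bash
python3 -c "
from h import *
c=np.array([.6242,-.0962]);a=np.radians(87.2);Y=np.array([np.cos(a),np.sin(a)]);X=np.array([Y[1],-Y[0]])
go((*(c+Y*.03+X*.0006),.0632),-2.8)"
```

```text
t 6.575 shift [0.0062 0.0004 0.0078] turn [0.004 0.001 0.   ] tcp [ 0.6255 -0.0724  0.238 ] yaw -2.8 F [ 0.6 -0.4 -2.9] op 0.0435
```

Request:
carry_out:
  targets:
    - {"hand":35,"x":0.001,"y":0,"z":0.003,"ax":0,"ay":0,"az":0}
    - {"hand":35,"x":0.002,"y":0,"z":0.004,"ax":0,"ay":0,"az":0}
    - {"hand":35,"x":0.003,"y":0,"z":0.004,"ax":0,"ay":0,"az":0}
    - {"hand":35,"x":0.003,"y":0,"z":0.004,"ax":0,"ay":0,"az":0}

```text
t: 7.08
tool_pos: [0.6256, -0.0695, 0.2339]
orientation: [2.272, 2.164, 0.004]
force: [-0.4, -0.5, -2.6]
opening: 0.0435
gripper_force: 25.0
```

Request:
carry_out:
  targets:
    - {"hand":35,"x":0.001,"y":0,"z":0.001,"ax":0,"ay":0,"az":0}
    - {"hand":35,"x":0.002,"y":0,"z":0.002,"ax":0,"ay":0,"az":0}
    - {"hand":35,"x":0.002,"y":0,"z":0.002,"ax":0,"ay":0,"az":0}
    - {"hand":35,"x":0.002,"y":0,"z":0.002,"ax":0,"ay":0,"az":0}

```text
t: 7.58
tool_pos: [0.6257, -0.0682, 0.232]
orientation: [2.272, 2.163, 0.002]
force: [-0.8, -5.9, -0.2]
opening: 0.0438
gripper_force: 25.0
```

Request:
carry_out:
  targets:
    - {"hand":35,"x":0,"y":0,"z":0.001,"ax":0,"ay":0,"az":0}
    - {"hand":35,"x":0,"y":0,"z":0.0015,"ax":0,"ay":0,"az":0}
    - {"hand":35,"x":0,"y":0,"z":0.0015,"ax":0,"ay":0,"az":0}

```text
t: 7.95
tool_pos: [0.6258, -0.0681, 0.2315]
orientation: [2.272, 2.163, 0.003]
force: [-5.4, -3.6, 7.1]
opening: 0.0432
gripper_force: 25.0
```

Request:
carry_out:
  targets:
    - {"hand":35,"x":0,"y":-0.001,"z":0,"ax":0,"ay":0,"az":0}
    - {"hand":35,"x":0,"y":-0.001,"z":0.0005,"ax":0,"ay":0,"az":0}
    - {"hand":35,"x":0,"y":-0.001,"z":0.0005,"ax":0,"ay":0,"az":0}

```text
t: 8.32
tool_pos: [0.6253, -0.0681, 0.2313]
orientation: [2.271, 2.162, 0.005]
force: [-2.5, -5.2, 7.6]
opening: 0.0435
gripper_force: 25.0
```

Request:
carry_out:
  targets:
    - {"hand":35,"x":0,"y":-0.0008,"z":0,"ax":0,"ay":0,"az":0}
    - {"hand":35,"x":0,"y":-0.0008,"z":0,"ax":0,"ay":0,"az":0}
    - {"hand":70,"x":0,"y":-0.0008,"z":0,"ax":0,"ay":0,"az":0}
    - {"hand":70,"x":0,"y":-0.0008,"z":0,"ax":0,"ay":0,"az":0}
    - {"hand":70,"x":0,"y":-0.0008,"z":0,"ax":0,"ay":0,"az":0}
    - {"hand":70,"x":0,"y":-0.0008,"z":0,"ax":0,"ay":0,"az":0}

```text
t: 9.07
tool_pos: [0.6238, -0.0673, 0.2295]
orientation: [2.273, 2.164, 0.003]
force: [-0.1, 0.2, -0.7]
opening: 0.0647
gripper_force: 0.0
```

Request:
carry_out:
  targets:
    - {"hand":70,"x":0,"y":0,"z":-0.02,"ax":0,"ay":0,"az":0}
    - {"hand":70,"x":0,"y":0,"z":-0.06,"ax":0,"ay":0,"az":0}
    - {"hand":70,"x":0,"y":0,"z":-0.1,"ax":0,"ay":0,"az":0}
    - {"hand":70,"x":0,"y":0,"z":-0.13,"ax":0,"ay":0,"az":0}
    - {"hand":70,"x":0,"y":0,"z":-0.13,"ax":0,"ay":0,"az":0}
    - {"hand":70,"x":0,"y":0,"z":-0.13,"ax":0,"ay":0,"az":0}

```text
t: 9.82
tool_pos: [0.6231, -0.0673, 0.3596]
orientation: [2.273, 2.164, 0.003]
force: [-0.0, -0.3, 0.5]
opening: 0.065
gripper_force: 0.0
```

```bash
python3 - <<'E'
from h import *
p,im,d=snap('wrist','w3');P=cloud(p,d)
a=np.radians(87.2);Y=np.array([np.cos(a),np.sin(a)]);X=np.array([Y[1],-Y[0]]);c=np.array([.6242,-.0962])
q=np.stack([(P[...,:2]-c)@X,(P[...,:2]-c)@Y,P[...,2]],-1)
v0,u0=np.mgrid[0:420,0:560]
m=(q[...,2]>.066)&(q[...,2]<.1)&(abs(q[...,0])<.03)&(v0<290)
t=q[m]
for lo in np.arange(-.05,.12,.01):
    s=t[(t[:,1]>lo)&(t[:,1]<lo+.01)]
    if len(s)>20:print(round(lo,3),len(s),'ztop',np.percentile(s[:,2],95).round(4),'xmid',np.mean(np.percentile(s[:,0],[1,99])).round(4))
f=t[t[:,2]>.078];print('tube end',np.percentile(f[:,1],99.5))
cyl(P[m&(q[...,1]<.085)])
f=t[(t[:,2]<.076)&(t[:,1]>.09)];print('stop',np.percentile(f,[2,98],0))
cv2.imwrite('pics/w3x.png',im[100:320,150:400])
go((.44,-.15,.24),5)
E
```

```text
-0.05 71 ztop 0.0839 xmid 0.0007
-0.04 460 ztop 0.0842 xmid 0.0004
-0.03 478 ztop 0.0843 xmid -0.0001
-0.02 499 ztop 0.0842 xmid -0.0002
-0.01 503 ztop 0.0843 xmid 0.0004
0.0 525 ztop 0.0843 xmid 0.0004
0.01 530 ztop 0.0843 xmid 0.0003
0.02 554 ztop 0.0843 xmid 0.0004
0.03 576 ztop 0.0844 xmid 0.0003
0.04 593 ztop 0.0843 xmid 0.0003
0.05 599 ztop 0.0844 xmid 0.0003
0.06 629 ztop 0.0843 xmid 0.0008
0.07 630 ztop 0.0844 xmid 0.0007
0.08 660 ztop 0.0845 xmid 0.0002
0.09 725 ztop 0.0844 xmid 0.0007
0.1 411 ztop 0.0732 xmid 0.0006
tube end 0.09757808247117955
ang 86.99613406764541 axis z 0.061916252323301085 rms 0.0005453998868075412 ends [ 0.62887404 -0.01240469] [ 0.6223793  -0.13617209] len 0.12393769650617831 mid [ 0.62562667 -0.07428839]
stop [[-0.02182037  0.09119874  0.06892782]
 [ 0.02317387  0.1052935   0.07527512]]
t 9.875 shift [-0.0917 -0.1785 -0.0488] turn [ 0.002  0.001 -0.136] tcp [ 0.6229 -0.0672  0.3586] yaw -2.8 F [-0.5  0.4 -1. ] op 0.0652
```

```bash
python3 -c "
from h import *
go((.43,-.11,.2),15)"
```

```text
t 9.875 shift [-0.0522 -0.1906 -0.0088] turn [ 0.002  0.001 -0.311] tcp [ 0.6229 -0.0672  0.3586] yaw -2.8 F [-0.5  0.4 -1. ] op 0.0652
```

Request:
carry_out:
  targets:
    - {"hand":100,"x":-0.008,"y":-0.03,"z":-0.008,"ax":0,"ay":0,"az":-0.05}
    - {"hand":100,"x":-0.02,"y":-0.07,"z":-0.009,"ax":0,"ay":0,"az":-0.15}
    - {"hand":100,"x":-0.032,"y":-0.12,"z":-0.009,"ax":0,"ay":0,"az":-0.25}
    - {"hand":100,"x":-0.045,"y":-0.165,"z":-0.009,"ax":0.002,"ay":0.001,"az":-0.31}
    - {"hand":100,"x":-0.052,"y":-0.19,"z":-0.009,"ax":0.002,"ay":0.001,"az":-0.31}
    - {"hand":100,"x":-0.052,"y":-0.19,"z":-0.009,"ax":0.002,"ay":0.001,"az":-0.31}
    - {"hand":100,"x":-0.052,"y":-0.19,"z":-0.009,"ax":0.002,"ay":0.001,"az":-0.31}

```text
t: 10.75
tool_pos: [0.4313, -0.1098, 0.3674]
orientation: [1.913, 2.49, 0.001]
force: [0.1, -0.6, 0.1]
opening: 0.0931
gripper_force: 0.0
```

```bash
python3 - <<'E'
from h import *
p,im,d=snap('wrist','w4');P=cloud(p,d)
sat=cv2.cvtColor(im,cv2.COLOR_BGR2HSV)[:,:,1]
m=(P[...,0]>.37)&(P[...,0]<.5)&(P[...,1]>-.28)&(P[...,1]<-.13)&(P[...,2]>.028)&(P[...,2]<.055)&(sat<110)
print(m.sum());cyl(P[m])
v,u=np.nonzero(m);print(u.min(),u.max(),v.min(),v.max())
go((.437,-.205,.1),20)
cv2.imwrite('pics/w4x.png',cv2.resize(im,(800,600)))
E
```

```text
1508
ang 111.01810822829903 axis z 0.021684034986827732 rms 0.0006153201916817854 ends [ 0.44315243 -0.22200668] [ 0.42664169 -0.17903532] len 0.04603414622075702 mid [ 0.43489706 -0.200521  ]
241 283 255 299
t 10.8 shift [-0.0934 -0.0194  0.1005] turn [ 0.001  0.    -0.088] tcp [ 0.4315 -0.1098  0.3675] yaw 15.0 F [ 0.3 -0.3 -0.2] op 0.0931
```

View pics/w4x.png

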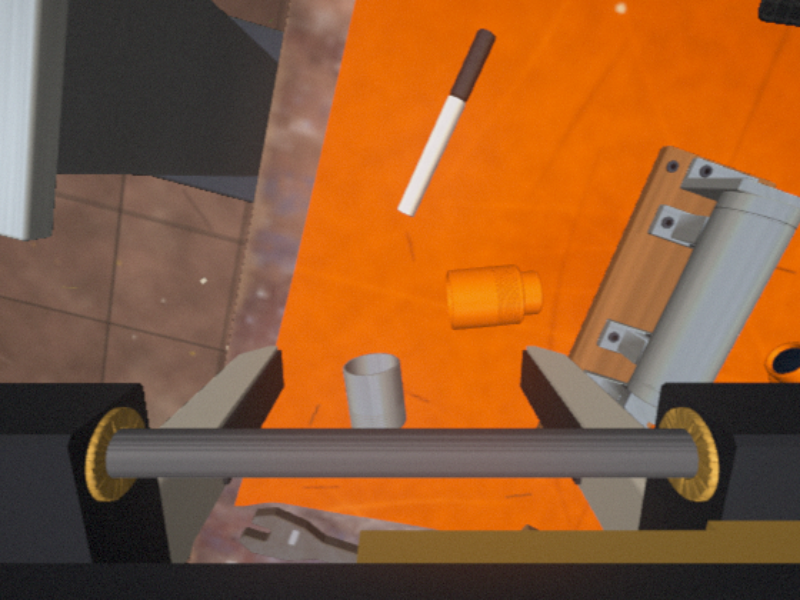

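The silver barrel's plain open end is at (372,362), its body continues down behind the gripper bar, and the orange decoy at (495,297) is clear of the finger path. The tube lies in the saddles at the right, up against the stop. The barrel centre works out at about (0.4353, -0.2017), yaw 21°.

```bash
python3 -c "
from h import *
go((.4353,-.2017,.023),21)"
```

```text
t 10.8 shift [-0.0897 -0.0203  0.1775] turn [ 0.001  0.    -0.105] tcp [ 0.4315 -0.1098  0.3675] yaw 15.0 F [ 0.3 -0.3 -0.2] op 0.0931
```

Request:
carry_out:
  newtons: 25
  targets:
    - {"hand":80,"x":-0.03,"y":-0.006,"z":0.02,"ax":0,"ay":0,"az":-0.05}
    - {"hand":80,"x":-0.07,"y":-0.015,"z":0.05,"ax":0,"ay":0,"az":-0.105}
    - {"hand":80,"x":-0.0897,"y":-0.0203,"z":0.08,"ax":0,"ay":0,"az":-0.105}
    - {"hand":80,"x":-0.0897,"y":-0.0203,"z":0.1,"ax":0,"ay":0,"az":-0.105}
    - {"hand":80,"x":-0.0897,"y":-0.0203,"z":0.13,"ax":0,"ay":0,"az":-0.105}
    - {"hand":80,"x":-0.0897,"y":-0.0203,"z":0.16,"ax":0,"ay":0,"az":-0.105}
    - {"hand":80,"x":-0.0897,"y":-0.0203,"z":0.1765,"ax":0,"ay":0,"az":-0.105}
    - {"hand":80,"x":-0.0897,"y":-0.0203,"z":0.1765,"ax":0,"ay":0,"az":-0.105}

```text
t: 11.8
tool_pos: [0.4346, -0.2014, 0.1901]
orientation: [-1.779, -2.588, -0.001]
force: [-0.1, 0.5, 0.1]
opening: 0.0742
gripper_force: 0.0
```

Request:
carry_out:
  targets:
    - {"hand":35,"x":0,"y":0,"z":0,"ax":0,"ay":0,"az":0}
    - {"hand":35,"x":0,"y":0,"z":0,"ax":0,"ay":0,"az":0}
    - {"hand":35,"x":0,"y":0,"z":0,"ax":0,"ay":0,"az":0}
    - {"hand":35,"x":0,"y":0,"z":0,"ax":0,"ay":0,"az":0}
    - {"hand":35,"x":0,"y":0,"z":0,"ax":0,"ay":0,"az":0}

```text
t: 12.42
tool_pos: [0.4351, -0.2021, 0.1921]
orientation: [1.778, 2.586, 0.001]
force: [-0.9, -0.1, 5.9]
opening: 0.0435
gripper_force: 25.0
```

Request:
carry_out:
  targets:
    - {"hand":35,"x":0,"y":0,"z":-0.03,"ax":0,"ay":0,"az":0}
    - {"hand":35,"x":0,"y":0,"z":-0.07,"ax":0,"ay":0,"az":0}
    - {"hand":35,"x":0,"y":0,"z":-0.12,"ax":0,"ay":0,"az":0}
    - {"hand":35,"x":0,"y":0,"z":-0.16,"ax":0,"ay":0,"az":0}
    - {"hand":35,"x":0,"y":0,"z":-0.16,"ax":0,"ay":0,"az":0}

```text
t: 13.05
tool_pos: [0.4355, -0.2024, 0.3553]
orientation: [1.775, 2.582, 0.002]
force: [0.8, 0.1, -2.0]
opening: 0.0431
gripper_force: 25.0
```

```bash
python3 -c "
from h import *
a=np.radians(87.0);Y=np.array([np.cos(a),np.sin(a)]);X=np.array([Y[1],-Y[0]]);c=np.array([.6242,-.0962])
# robot-frame V centre seen at TCP (.6249,-.0681)
v=np.array([.6249,-.0681]); g=v-Y*.105; print(g)
go((*g,.16),-3.0)"
```

```text
[ 0.61940472 -0.1729561 ]
t 13.05 shift [-0.0381  0.1821  0.0296] turn [0.007 0.005 0.418] tcp [ 0.4355 -0.2024  0.3553] yaw 21.0 F [ 0.8  0.1 -2. ] op 0.0431
```

Request:
carry_out:
  targets:
    - {"hand":35,"x":-0.008,"y":0.04,"z":0,"ax":0,"ay":0,"az":0.1}
    - {"hand":35,"x":-0.018,"y":0.085,"z":0,"ax":0,"ay":0,"az":0.25}
    - {"hand":35,"x":-0.028,"y":0.135,"z":0,"ax":0,"ay":0,"az":0.38}
    - {"hand":35,"x":-0.036,"y":0.17,"z":0.01,"ax":0,"ay":0,"az":0.418}
    - {"hand":35,"x":-0.038,"y":0.182,"z":0.025,"ax":0,"ay":0,"az":0.418}
    - {"hand":35,"x":-0.038,"y":0.182,"z":0.03,"ax":0,"ay":0,"az":0.418}
    - {"hand":35,"x":-0.038,"y":0.182,"z":0.03,"ax":0,"ay":0,"az":0.418}

```text
t: 13.92
tool_pos: [0.6172, -0.1722, 0.3202]
orientation: [-2.278, -2.162, 0.001]
force: [-0.5, 0.6, -1.1]
opening: 0.0435
gripper_force: 25.0
```

```bash
python3 - <<'E'
from h import *
p,im,d=snap('wrist','w5');P=cloud(p,d)
a=np.radians(87.0);Y=np.array([np.cos(a),np.sin(a)]);X=np.array([Y[1],-Y[0]]);c=np.array([.6242,-.0962])
q=np.stack([(P[...,:2]-c)@X,(P[...,:2]-c)@Y,P[...,2]],-1)
cv2.imwrite('pics/w5x.png',im[200:340,180:380].repeat(4,0).repeat(4,1))
v0,u0=np.mgrid[0:420,0:560]
mb=(q[...,2]>.13)&(q[...,2]<.2)&(abs(q[...,0])<.03)&(v0<302)&(v0>200);mt=(q[...,2]>.07)&(q[...,2]<.1)&(abs(q[...,0])<.03)&(v0<302)&(q[...,1]<.08)
for n,m in(('barrel',mb),('tube',mt)):
    t=q[m];print(n,len(t),'ztop',np.percentile(t[:,2],97).round(4),'y',np.percentile(t[:,1],[1,99.5]).round(4),'x',np.percentile(t[:,0],[1,99]).round(4))
    if len(t)>100:cyl(P[m])
go((.6194,-.1730,.16),-3.0)
E
```

```text
barrel 10158 ztop 0.1887 y [-0.0846 -0.0512] x [-0.0292  0.0291]
ang 87.52120864401951 axis z 0.1510644710298964 rms 0.007636425044837749 ends [ 0.61922074 -0.14734322] [ 0.61778313 -0.18055192] len 0.033239797837796105 mid [ 0.61850194 -0.16394757]
tube 10880 ztop 0.0848 y [-0.0406  0.0675] x [-0.0198  0.0202]
ang 87.00138279856282 axis z 0.06207070138271708 rms 0.0005870236798782356 ends [ 0.62227429 -0.13673568] [ 0.62788743 -0.02958107] len 0.10730152269418128 mid [ 0.62508086 -0.08315838]
t 13.975 shift [-0.0005  0.0021 -0.0058] turn [0.001 0.    0.   ] tcp [ 0.6174 -0.1724  0.3212] yaw -3.0 F [ 0.3  0.3 -1.2] op 0.0435
```

View pics/w5x.png

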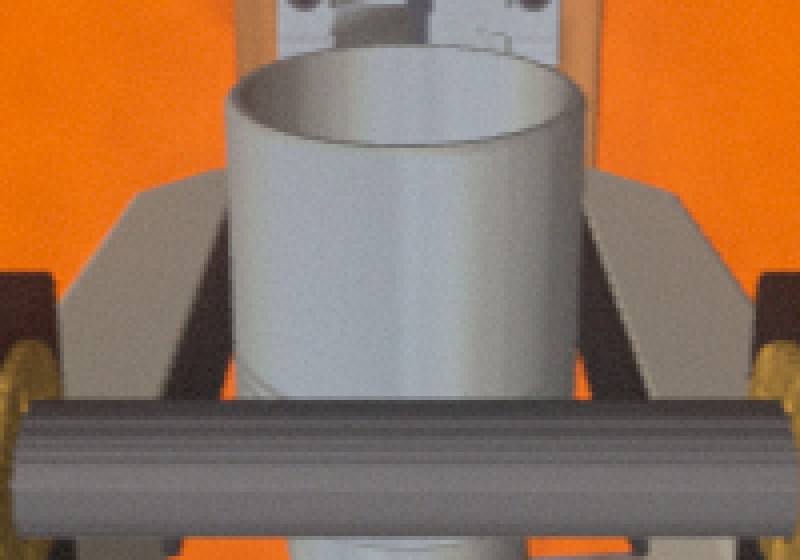

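The view shows the barrel held with its plain end towards the tube and its nose below the bar. The open-end ellipse (width 350, height 100) could mean a slight pitch, so I'll measure it from depth.

```bash
python3 - <<'E'
from h import *
p,im,d=load('w5');P=cloud(p,d)
a=np.radians(87.0);Y=np.array([np.cos(a),np.sin(a)]);X=np.array([Y[1],-Y[0]]);c=np.array([.6242,-.0962])
q=np.stack([(P[...,:2]-c)@X,(P[...,:2]-c)@Y,P[...,2]],-1)
for v in list(range(205,240,4))+list(range(240,300,8))+[336,338,340,344]:
    r=q[v,240:324];m=(r[:,2]>.1)&(r[:,2]<.23);r=r[m]
    if len(r): i=r[:,2]>np.percentile(r[:,2],80); print(v,len(r),'y',np.median(r[i,1]).round(4),'z',np.median(r[i,2]).round(4),'x',np.median(r[i,0]).round(4))
m=(q[...,2]>.165)&(q[...,2]<.2)&(abs(q[...,0]+.0005)<.018);m[:237]=False;m[300:]=False
A=q[m]
from scipy.optimize import least_squares
def f(x): # axis through (x0,z0) slopes in x,z vs y
    y=A[:,1]+.065;return np.hypot(A[:,0]-x[0]-x[2]*y,A[:,2]-x[1]-x[3]*y)*1-.022
s=least_squares(f,[0,.155,0,0],loss='soft_l1',f_scale=.001);print(s.x.round(4),np.sqrt(np.mean(s.fun**2)),len(A))
E
```

```text
213 52 y -0.0514 z 0.134 x -0.0137
217 75 y -0.0516 z 0.1408 x 0.0132
221 84 y -0.0524 z 0.1455 x 0.0146
225 84 y -0.0545 z 0.1455 x 0.0142
229 84 y -0.0519 z 0.16 x 0.0138
233 83 y -0.0516 z 0.1665 x -0.014
237 84 y -0.0516 z 0.1717 x -0.0043
240 84 y -0.0529 z 0.1719 x -0.0034
248 84 y -0.0564 z 0.172 x -0.0039
256 84 y -0.0602 z 0.1719 x -0.003
264 84 y -0.0639 z 0.1718 x -0.0021
272 84 y -0.0676 z 0.1721 x -0.0017
280 84 y -0.0716 z 0.1717 x -0.0017
288 84 y -0.0754 z 0.1718 x -0.0035
296 84 y -0.0794 z 0.1717 x -0.0035
336 60 y -0.1 z 0.1717 x -0.003
338 58 y -0.1055 z 0.1657 x -0.0035
340 57 y -0.1064 z 0.1661 x -0.0023
344 52 y -0.1089 z 0.1658 x -0.0025
[-0.0028  0.1499 -0.0017  0.0071] 0.0005119379682605125 4333
```

Request:
carry_out:
  targets:
    - {"hand":35,"x":0,"y":0.0026,"z":0.0,"ax":0,"ay":0,"az":0}
    - {"hand":35,"x":0,"y":0.0026,"z":0.025,"ax":0,"ay":0,"az":0}
    - {"hand":35,"x":0,"y":0.0026,"z":0.05,"ax":0,"ay":0,"az":0}
    - {"hand":35,"x":0.002,"y":0.0026,"z":0.07,"ax":0,"ay":0,"az":0}
    - {"hand":35,"x":0.005,"y":0.0026,"z":0.08,"ax":0,"ay":0,"az":0}
    - {"hand":35,"x":0.006,"y":0.0026,"z":0.083,"ax":0,"ay":0,"az":0}
    - {"hand":35,"x":0.006,"y":0.0026,"z":0.083,"ax":0,"ay":0,"az":0}
    - {"hand":35,"x":0.006,"y":0.0026,"z":0.083,"ax":0,"ay":0,"az":0}

```text
t: 14.98
tool_pos: [0.6217, -0.1665, 0.2399]
orientation: [2.276, 2.161, 0.003]
force: [-0.4, -0.5, -0.8]
opening: 0.0436
gripper_force: 25.0
```

Request:
carry_out:
  targets:
    - {"hand":35,"x":0.001,"y":0,"z":0.001,"ax":0,"ay":0,"az":0}
    - {"hand":35,"x":0.002,"y":0,"z":0.002,"ax":0,"ay":0,"az":0}
    - {"hand":35,"x":0.002,"y":0,"z":0.003,"ax":0,"ay":0,"az":0}
    - {"hand":35,"x":0.002,"y":0,"z":0.003,"ax":0,"ay":0,"az":0}

```text
t: 15.48
tool_pos: [0.6212, -0.1644, 0.2356]
orientation: [2.277, 2.162, 0.002]
force: [-0.5, -0.0, -1.6]
opening: 0.0438
gripper_force: 25.0
```

Request:
carry_out:
  targets:
    - {"hand":35,"x":0.0,"y":0,"z":0.001,"ax":0,"ay":0,"az":0}
    - {"hand":35,"x":0.0,"y":0,"z":0.002,"ax":0,"ay":0,"az":0}
    - {"hand":35,"x":0.0,"y":0,"z":0.002,"ax":0,"ay":0,"az":0}

```text
t: 15.85
tool_pos: [0.6213, -0.1644, 0.2337]
orientation: [2.277, 2.162, 0.002]
force: [-0.3, -0.4, -1.6]
opening: 0.0437
gripper_force: 25.0
```

Request:
carry_out:
  targets:
    - {"hand":35,"x":0.001,"y":0,"z":0.0,"ax":0,"ay":0,"az":0}
    - {"hand":35,"x":0.0015,"y":0,"z":0.0,"ax":0,"ay":0,"az":0}
    - {"hand":35,"x":0.0015,"y":0,"z":0.0,"ax":0,"ay":0,"az":0}

```text
t: 16.23
tool_pos: [0.6214, -0.163, 0.2339]
orientation: [2.277, 2.162, 0.001]
force: [-0.3, -2.0, -1.2]
opening: 0.0435
gripper_force: 25.0
```

Request:
carry_out:
  targets:
    - {"hand":35,"x":0.0006,"y":0,"z":0.0,"ax":0,"ay":0,"az":0}
    - {"hand":35,"x":0.0006,"y":0,"z":0.001,"ax":0,"ay":0,"az":0}
    - {"hand":35,"x":0.0006,"y":0,"z":0.0015,"ax":0,"ay":0,"az":0}
    - {"hand":35,"x":0.0006,"y":0,"z":0.0015,"ax":0,"ay":0,"az":0}

```text
t: 16.73
tool_pos: [0.6214, -0.1629, 0.2337]
orientation: [2.277, 2.161, 0.001]
force: [-5.6, -3.3, 7.5]
opening: 0.0438
gripper_force: 25.0
```

Request:
carry_out:
  targets:
    - {"hand":35,"x":0,"y":-0.0008,"z":0.0,"ax":0,"ay":0,"az":0}
    - {"hand":35,"x":0,"y":-0.0012,"z":0.0005,"ax":0,"ay":0,"az":0}
    - {"hand":35,"x":0,"y":-0.0012,"z":0.0005,"ax":0,"ay":0,"az":0}

```text
t: 17.1
tool_pos: [0.6209, -0.1628, 0.2336]
orientation: [2.275, 2.159, 0.003]
force: [-2.4, -4.1, 7.1]
opening: 0.043
gripper_force: 25.0
```

Request:
carry_out:
  targets:
    - {"hand":35,"x":0,"y":-0.0006,"z":0.0005,"ax":0,"ay":0,"az":0}
    - {"hand":35,"x":0,"y":-0.0006,"z":0.0012,"ax":0,"ay":0,"az":0}
    - {"hand":35,"x":0,"y":-0.0006,"z":0.0012,"ax":0,"ay":0,"az":0}
    - {"hand":35,"x":0,"y":-0.0006,"z":0.0012,"ax":0,"ay":0,"az":0}

```text
t: 17.6
tool_pos: [0.6207, -0.1628, 0.2334]
orientation: [2.274, 2.159, 0.004]
force: [-3.5, -2.7, 12.4]
opening: 0.0435
gripper_force: 25.0
```

Request:
carry_out:
  targets:
    - {"hand":35,"x":0,"y":-0.0006,"z":0.0002,"ax":0,"ay":0,"az":0}
    - {"hand":35,"x":0,"y":-0.0006,"z":0.0004,"ax":0,"ay":0,"az":0}
    - {"hand":35,"x":0,"y":-0.0006,"z":0.0004,"ax":0,"ay":0,"az":0}
    - {"hand":35,"x":0,"y":-0.0006,"z":0.0004,"ax":0,"ay":0,"az":0}
    - {"hand":35,"x":0,"y":-0.0006,"z":0.0004,"ax":0,"ay":0,"az":0}

```text
t: 18.23
tool_pos: [0.6204, -0.1627, 0.2333]
orientation: [2.274, 2.158, 0.005]
force: [-1.9, -2.6, 13.1]
opening: 0.0433
gripper_force: 25.0
```

```bash
python3 - <<'E'
from h import *
p,im,d=snap('wrist','w6');P=cloud(p,d)
a=np.radians(87.0);Y=np.array([np.cos(a),np.sin(a)]);X=np.array([Y[1],-Y[0]]);c=np.array([.6242,-.0962])
q=np.stack([(P[...,:2]-c)@X,(P[...,:2]-c)@Y,P[...,2]],-1)
for v in range(120,300,10):
    r=q[v,180:380];m=(r[:,2]>.079)&(r[:,2]<.09)&(abs(r[:,0])<.025);r=r[m]
    if len(r): print(v,len(r),'y',np.median(r[:,1]).round(4),'ztop',np.percentile(r[:,2],92).round(4),'x',np.mean(np.percentile(r[:,0],[3,97])).round(4))
cv2.imwrite('pics/w6x.png',cv2.resize(im,(800,600)))
s=read_state();print(s['force'],s['gripper_force'],s['tool_pos'])
E
```

```text
120 69 y 0.0054 ztop 0.0843 x 0.0002
130 71 y 0.0016 ztop 0.0844 x -0.0002
140 69 y -0.0022 ztop 0.0844 x 0.0002
150 70 y -0.0062 ztop 0.0845 x 0.0002
160 70 y -0.0102 ztop 0.0844 x -0.0002
170 67 y -0.0142 ztop 0.0844 x 0.0006
180 65 y -0.0183 ztop 0.0842 x 0.0006
190 66 y -0.0224 ztop 0.0843 x 0.0001
200 65 y -0.0268 ztop 0.0845 x -0.0003
210 61 y -0.0312 ztop 0.0841 x 0.0004
220 64 y -0.0354 ztop 0.0845 x -0.0001
230 61 y -0.0398 ztop 0.0844 x 0.0
240 69 y -0.0441 ztop 0.0857 x 0.0009
250 70 y -0.0487 ztop 0.0854 x 0.0012
260 68 y -0.0533 ztop 0.0854 x 0.0012
270 84 y -0.0584 ztop 0.0852 x 0.0003
280 84 y -0.0628 ztop 0.088 x 0.0011
290 73 y -0.068 ztop 0.0855 x 0.0011
[-2.14439134 -2.75171032 13.31269798] 25.002297163009644 [ 0.62041126 -0.16273053  0.23338993]
```

View pics/w6x.png

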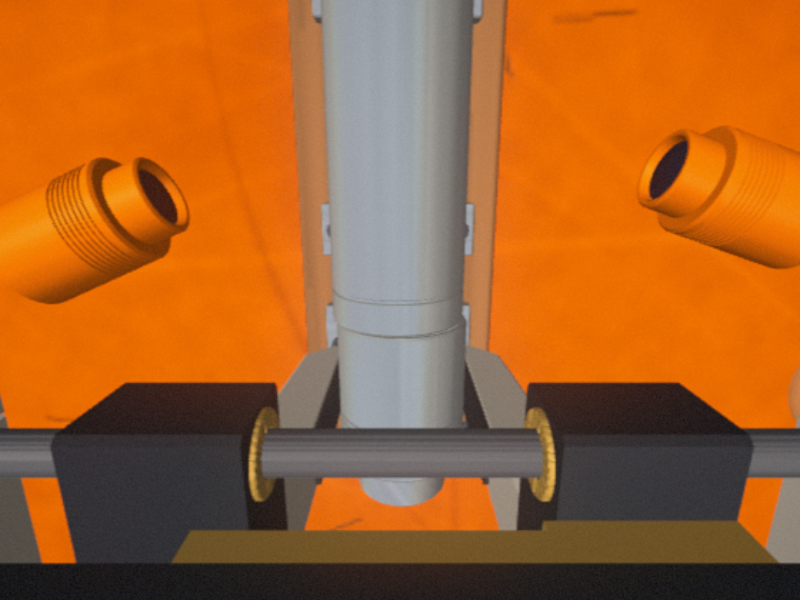

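The joint at rows 300–338 is closed, but depth shows the barrel 1.1 mm high and 1.1 mm towards +x. Friction is holding it on the back slope only. I'll back off slightly, lift, re-centre and lower again.

Request:
carry_out:
  targets:
    - {"hand":35,"x":-0.002,"y":0,"z":0,"ax":0,"ay":0,"az":0}
    - {"hand":35,"x":-0.002,"y":0,"z":-0.003,"ax":0,"ay":0,"az":0}
    - {"hand":35,"x":-0.002,"y":0,"z":-0.005,"ax":0,"ay":0,"az":0}
    - {"hand":35,"x":-0.002,"y":0,"z":-0.005,"ax":0,"ay":0,"az":0}
    - {"hand":35,"x":-0.002,"y":0,"z":-0.005,"ax":0,"ay":0,"az":0}

```text
t: 18.9
tool_pos: [0.6188, -0.1641, 0.2347]
orientation: [2.278, 2.162, 0.001]
force: [-0.8, 0.0, -1.3]
opening: 0.0435
gripper_force: 25.0
```

```bash
cat > chk.py <<'E'
from h import *
import sys
p,im,d=snap('wrist',sys.argv[1]);P=cloud(p,d)
a=np.radians(87.0);Y=np.array([np.cos(a),np.sin(a)]);X=np.array([Y[1],-Y[0]]);c=np.array([.6242,-.0962])
q=np.stack([(P[...,:2]-c)@X,(P[...,:2]-c)@Y,P[...,2]],-1)
from scipy.optimize import least_squares
for n,lo,hi,z0 in(('tube',-.038,.02,.062),('barrel',-.075,-.0465,.064)):
    m=(q[...,1]>lo)&(q[...,1]<hi)&(abs(q[...,0])<.017)&(q[...,2]>z0+.013)&(q[...,2]<z0+.028);m[300:]=False;A=q[m];ym=(lo+hi)/2
    f=lambda x:np.hypot(A[:,0]-x[0]-x[2]*(A[:,1]-ym),A[:,2]-x[1]-x[3]*(A[:,1]-ym))-.022
    s=least_squares(f,[0,z0,0,0],loss='soft_l1',f_scale=.0005);print(n,len(A),'x,z,slopes',s.x.round(4),'rms',np.sqrt(np.mean(s.fun**2)).round(5))
s=read_state();print(s['t'],s['force'].round(1),s['gripper_force'],s['tool_pos'].round(4))
E
python3 chk.py w7
```

```text
tube 11406 x,z,slopes [-0.0001  0.062   0.0004  0.0027] rms 0.00056
barrel 4125 x,z,slopes [-0.0013  0.0645  0.0004  0.0048] rms 0.0005
18.95 [-0.9 -0.5 -1.3] 24.99984472990036 [ 0.6188 -0.1641  0.2348]
```

Request:
carry_out:
  targets:
    - {"hand":35,"x":0,"y":0.0011,"z":0,"ax":0,"ay":0,"az":0}
    - {"hand":35,"x":0,"y":0.0011,"z":0.001,"ax":0,"ay":0,"az":0}
    - {"hand":35,"x":0,"y":0.0011,"z":0.002,"ax":0,"ay":0,"az":0}
    - {"hand":35,"x":0,"y":0.0011,"z":0.002,"ax":0,"ay":0,"az":0}

```text
t: 19.45
tool_pos: [0.6199, -0.1642, 0.233]
orientation: [2.277, 2.162, 0.002]
force: [-0.3, 0.2, -1.2]
opening: 0.0433
gripper_force: 25.0
```

```bash
python3 chk.py w8
```

```text
tube 11686 x,z,slopes [-0.0001  0.062   0.0002  0.0028] rms 0.00056
barrel 4091 x,z,slopes [-0.0001  0.0627  0.0009  0.0027] rms 0.00051
19.5 [ 0.2  0.5 -1.6] 24.999775886535645 [ 0.62   -0.1642  0.2331]
```

Now it is centred and 0.7 mm above the seat. I'll butt it lightly against the tube, then press down.

Request:
carry_out:
  targets:
    - {"hand":35,"x":0.001,"y":0,"z":0,"ax":0,"ay":0,"az":0}
    - {"hand":35,"x":0.0016,"y":0,"z":0,"ax":0,"ay":0,"az":0}
    - {"hand":35,"x":0.0016,"y":0,"z":0.001,"ax":0,"ay":0,"az":0}
    - {"hand":35,"x":0.0016,"y":0,"z":0.0018,"ax":0,"ay":0,"az":0}
    - {"hand":35,"x":0.0016,"y":0,"z":0.0018,"ax":0,"ay":0,"az":0}

```text
t: 20.12
tool_pos: [0.6203, -0.1629, 0.2326]
orientation: [2.277, 2.161, 0.002]
force: [-4.1, -0.8, 7.0]
opening: 0.0436
gripper_force: 25.0
```

```bash
python3 chk.py w9
```

```text
tube 11706 x,z,slopes [-0.0001  0.062   0.0003  0.0026] rms 0.00056
barrel 3850 x,z,slopes [0.0003 0.0623 0.0011 0.0045] rms 0.00049
20.175 [-4.6 -1.5  6.5] 25.00089704990387 [ 0.6202 -0.163   0.2326]
```

Request:
carry_out:
  targets:
    - {"hand":35,"x":0,"y":0,"z":-0.0016,"ax":0,"ay":0,"az":0}
    - {"hand":35,"x":0,"y":-0.0006,"z":-0.0016,"ax":0,"ay":0,"az":0}
    - {"hand":35,"x":0,"y":-0.0006,"z":-0.0016,"ax":0,"ay":0,"az":0}
    - {"hand":35,"x":0,"y":-0.0006,"z":0,"ax":0,"ay":0,"az":0}
    - {"hand":35,"x":0,"y":-0.0006,"z":0.0008,"ax":0,"ay":0,"az":0}
    - {"hand":35,"x":0,"y":-0.0006,"z":0.0014,"ax":0,"ay":0,"az":0}
    - {"hand":35,"x":0,"y":-0.0006,"z":0.0014,"ax":0,"ay":0,"az":0}
    - {"hand":35,"x":0,"y":-0.0006,"z":0.0014,"ax":0,"ay":0,"az":0}

```text
t: 21.18
tool_pos: [0.6198, -0.1629, 0.2321]
orientation: [2.276, 2.161, 0.002]
force: [-6.1, -2.7, 12.3]
opening: 0.0435
gripper_force: 25.0
```

```bash
python3 chk.py w10
```

```text
tube 11757 x,z,slopes [-0.0001  0.062   0.0003  0.0021] rms 0.00056
barrel 3782 x,z,slopes [-0.0001  0.0619 -0.0023  0.0036] rms 0.0005
21.225 [-5.7 -3.1 12.4] 25.00214695930481 [ 0.6198 -0.1629  0.2321]
```

Request:
carry_out:
  targets:
    - {"hand":35,"x":0,"y":0,"z":-0.001,"ax":0,"ay":0,"az":0}
    - {"hand":35,"x":0,"y":-0.0005,"z":-0.001,"ax":0,"ay":0,"az":0}
    - {"hand":35,"x":0,"y":-0.0005,"z":0.0,"ax":0,"ay":0,"az":0}
    - {"hand":35,"x":0,"y":-0.0005,"z":0.0006,"ax":0,"ay":0,"az":0}
    - {"hand":35,"x":0,"y":-0.0005,"z":0.0006,"ax":0,"ay":0,"az":0}
    - {"hand":35,"x":0,"y":-0.0005,"z":0.0006,"ax":0,"ay":0,"az":0}

```text
t: 21.98
tool_pos: [0.6196, -0.1629, 0.2321]
orientation: [2.276, 2.16, 0.003]
force: [-5.7, -2.4, 17.4]
opening: 0.0435
gripper_force: 25.0
```

```bash
python3 chk.py w11
```

```text
tube 11773 x,z,slopes [-0.0001  0.062   0.001   0.0031] rms 0.00055
barrel 3786 x,z,slopes [-0.0001  0.0619 -0.0064  0.0041] rms 0.00051
22.025 [-7.  -2.4 16.1] 25.002978444099426 [ 0.6196 -0.1628  0.2321]
```

Request:
carry_out:
  targets:
    - {"hand":35,"x":0,"y":0,"z":-0.001,"ax":0,"ay":0,"az":0}
    - {"hand":35,"x":0,"y":-0.0007,"z":-0.001,"ax":0,"ay":0,"az":0}
    - {"hand":35,"x":0,"y":-0.0007,"z":0.0,"ax":0,"ay":0,"az":0}
    - {"hand":35,"x":0,"y":-0.0007,"z":0.0003,"ax":0,"ay":0,"az":0}
    - {"hand":35,"x":0,"y":-0.0007,"z":0.0003,"ax":0,"ay":0,"az":0}
    - {"hand":35,"x":0,"y":-0.0007,"z":0.0003,"ax":0,"ay":0,"az":0}

```text
t: 22.78
tool_pos: [0.6194, -0.1628, 0.2321]
orientation: [2.275, 2.16, 0.005]
force: [-3.5, -2.1, 16.1]
opening: 0.0438
gripper_force: 25.0
```

```bash
python3 chk.py w12
```

```text
tube 11778 x,z,slopes [-0.0001  0.062   0.0005  0.0031] rms 0.00055
barrel 3765 x,z,slopes [-0.0001  0.0618 -0.0051  0.0047] rms 0.00052
22.825 [-3.9 -2.1 15.4] 25.002959668636322 [ 0.6193 -0.1628  0.2321]
```

Request:
carry_out:
  targets:
    - {"hand":35,"x":0,"y":0,"z":-0.001,"ax":0,"ay":0,"az":0}
    - {"hand":35,"x":0,"y":-0.0009,"z":-0.001,"ax":0,"ay":0,"az":0}
    - {"hand":35,"x":0,"y":-0.0009,"z":0.0,"ax":0,"ay":0,"az":0}
    - {"hand":35,"x":0,"y":-0.0009,"z":0.0003,"ax":0,"ay":0,"az":0}
    - {"hand":35,"x":0,"y":-0.0009,"z":0.0003,"ax":0,"ay":0,"az":0}
    - {"hand":35,"x":0,"y":-0.0009,"z":0.0003,"ax":0,"ay":0,"az":0}
    - {"hand":35,"x":0,"y":-0.0009,"z":0.0003,"ax":0,"ay":0,"az":0}
    - {"hand":35,"x":0,"y":-0.0009,"z":0.0003,"ax":0,"ay":0,"az":0}

```text
t: 23.82
tool_pos: [0.619, -0.1628, 0.2321]
orientation: [2.274, 2.159, 0.006]
force: [0.2, -2.2, 15.1]
opening: 0.0436
gripper_force: 25.0
```

```bash
python3 chk.py w13
```

```text
tube 11769 x,z,slopes [-0.0001  0.062   0.0001  0.0022] rms 0.00056
barrel 3788 x,z,slopes [-0.0001  0.0619  0.0018  0.0041] rms 0.00051
23.875 [-0.5 -2.3 15. ] 25.002915859222412 [ 0.619  -0.1628  0.2321]
```

```bash
python3 -c "
from plant import robot
print(robot.close_job())"
```

```text
the job is handed in; nothing more can be done
None
```

The job is handed in, but no verdict came back. The tube rests level and released in its saddles against the stop. The barrel is butted against it, nose outwards, and held down with about 15 N, shared about evenly by both slopes judging by the near-zero sideways force.

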